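# Stack a sensor pile on a sprung test nest and hold it down on its stops

## Robot

A 6-joint arm with a two-finger parallel gripper is mounted at the origin on the work surface. World frame = base frame: x ahead of the robot, y to its left, z up, the work surface at z = 0. Lengths are in m, angles in rad, forces in N, time in s.
With the tool pointing down it reaches from about 0.15 to 0.775 m from the base axis. Payload 6.1 kg.
Tool frame: the origin (TCP) lies midway between the tips of the shut fingers; the grasp point (between the pads) lies 19 mm behind it (bot.hold_point_z is the distance from the TCP to the grasp point, in m); z points along the fingers, y is the line along which they close (so a half turn about z gives the same grasp; the last joint's range is limited). The gripper opens to 85 mm and grips with 20 to 120 N. Pads are 22 mm wide; open, the fingers measure 114 mm over their backs; the gripper's body (76 mm by 85 mm) begins 54 mm behind the grasp point. The pads swing forward as they close: fully open they stand 13 mm farther back than shut.
Start: joints at [-1.343, 0.126, -0.04, 1.405, 0, 1.571], TCP at [0.119, -0.511, 0.231] pointing down, gripper open.
Joint ranges: [-2.72, 2.72], [-0.95, 1.95], [-1.27, 1.35], [-1.78, 2.02], [-1.46, 1.47], [-3.14, 3.14]. Speed limits (rad/s): [2.39, 2.39, 3.01, 3.14, 3.14, 3.14].

## Interface

Orientations are given as [roll, pitch, yaw] about the fixed x, y, z axes, in that order (R = Rz(yaw) Ry(pitch) Rx(roll)).
In Python, from rig import bot, imaging, job, nets gives the robot as it stands.
- The arm moves only by the shell command python3 -m crank 'ROWS' [OPENING] [FORCE]. ROWS is JSON, a list of rows, each a list of 4 numbers: the shift along the tool's x, y, z in m, then the turn about the tool's z in rad. In form: [[tx, ty, tz, yaw], ...]. A call has 1 to 20 rows; each row is the pose to reach, as a shift and turn from the pose commanded when the call began, along the tool's axes at that moment; what a row does not reach only later rows make up. A row lasts 1/10 s, in which the tool goes at most 50 mm and 8.59 degrees, less where a joint would pass 70% of its speed; a pose out of reach is approached as far as the arm can. A call with a gripper value outside its range is refused whole. OPENING is the finger opening in m, from 0 to 0.0854, set as the call begins (- or left out, the last holds). The fingers move at their own pace and stop on an object; FORCE is the grip in N (left out, the last holds). Time passes only in rows, so rows that repeat a pose let the fingers close. It gives the time, the measured TCP pose, the force, the opening and the grip force at its end, in the units of the state.
- bot.get_obs(): the state, without advancing time (a new reading comes with each control period).
- imaging.snapshot(name): name is "scene" or "top" or "wrist"; returns a dict with "frame" (420x560x3 uint8, red, green, blue), "mtx" (3x3 intrinsics, pixels), "R" (3x3) and "t" (3): a world point X has camera coordinates R X + t; the wrist camera has in their place "T_tool_cam" (4x4, takes a point from camera to tool coordinates, whose origin is the TCP and whose axes are the flange's). Camera axes: x right, y down, z forward; pixel columns grow to the right and rows downward; lengths in m; the calibration is good to about 2 mm. The wrist camera is an equidistant fisheye: a pixel r from the principal point sees the ray r / f radians off the axis. A picture is of the moment at which its call begins: read the wrist's pose just before it. There is no depth.
- job.job_done(): hands the job in; it is judged then, once.
Trained networks look in the newest picture that a camera, given by its name, has taken for a name from the list of things; names that differ only in an ending like _2 or _b are one class to them, and where a whole thing is asked for, a point or a joint stands for the part that bears it (a point fixed in the world has none). Each returns a list of dicts, best first, with "p" (0 to 1); they miss things now and then, are a little off and sometimes report something else, mostly with a low value. They report only what shows in the picture. A call takes as long as a camera call. They do not tell look-alikes from the thing itself.
- nets.boxes_of(camera, label): "rect" ([left, top, right, bottom] in pixels, round what is visible of it).
- nets.pinpoint(camera, label): "pixel" ([column, row] in pixels: a listed point, or the origin of a listed thing).
The state is a dict: "time_s": time; "qpos": joint angles; "joint_velocities": joint speeds; "joint_efforts": joint torques, N m; "position": TCP position; "ee_rot": TCP orientation; "ft_force": force on the tool from outside, world axes, zero at the start; "ft_torque": the same for the moment, N m; "gripper_width": finger opening in m; "grasp_force": force on a finger pad.
Only numpy, scipy, OpenCV 4.12 (cv2) and the standard library are available. Lean on these libraries where they do the work, as an engineer would, in place of code of your own. Each camera call takes 0.05 s, during which the arm holds its last target. There are 200 camera calls.

## Task

Set up the contact test: lay the flat carrier plate centred and square on the sprung plunger of the test nest, chip side up, let go of it, then lay the pressure plate (the one with the round button) on it so that the edges of the two are flush, and let go of that too. Then press down with the gripper on the button, firmly but without ramming, until the carrier plate sits level on the nest's stop posts, and finish while holding it pressed down there. Leave the other things on the bench where they are.

Things in the scene. Friction and masses are not known exactly. Their poses are not given: they have to be found in the camera images.
- nest: the test nest, fixed to the bench: aluminium base 124 x 100 x 18 mm. Origin: centre of the base's underside, on the bench; x along its long side, z up. It carries the plunger at its centre and four stop posts. Turned up to 0.4 rad either way from having x point away from the robot; symmetric under a half turn
- stops: the four fixed steel stop posts of the nest, 12 mm diameter, standing at x = +-31 mm, y = +-19 mm in the nest's frame, flat tops 40 mm above the bench; same origin and axes as the nest. They are the hard stop for the carrier plate's underside
- plunger (a joint): travel of the sprung plunger in m: 0 when up, growing as it is pressed down; a plate resting on it meets the stop posts at 0.009. The spring has a preload of 5.5 N and 0.5 N per mm, so about 10 N at the stop; the weight of the two plates (2.4 to 3.9 N together) does not move it
- plunger_top (a point): centre of the top face of the plunger's flat brass head (40 mm along the nest's x, 22 mm along its y), 49 mm above the bench when up, at the nest's centre; it moves with the plunger
- carrier: the carrier plate: flat aluminium plate 80 x 56 x 12 mm, about 0.145 kg, with a flush dark square chip in the middle of its upper face. Origin: centre of its underside; x along its 80 mm side, z up. It lies flat on the bench, to the left or the right of the nest, chip up. When on the plunger its underside is 49 mm above the bench, 40 mm when on the stops
- pressure_plate: the pressure plate: aluminium plate of the same outline, 80 x 56 x 12 mm, about 0.16 kg, with a round steel button of 28 mm diameter standing 10 mm up from the centre of its upper face (top of the button 22 mm above the underside). Origin: centre of its underside; x along its 80 mm side, z up. It lies flat on the bench on the other side of the nest, button up
- camera_a: bystander: black cube camera module, 46 mm, with a short aluminium lens barrel on one side; origin: centre of its underside
- camera_b: bystander: a second camera module like camera_a; origin: centre of its underside
- heatsink: bystander: dark finned heat sink, 50 x 50 x 26 mm; origin: centre of its underside
- screwdriver: bystander: screwdriver 160 mm long, lying between the nest and the left plate; origin: about the middle of its length, on its underside
- phone: bystander: black smartphone, 145 x 70 x 8 mm, lying flat; origin: centre of its underside
- terminal_block: bystander: orange stepped terminal block, 30 x 50 x 34 mm; origin: centre of its underside
There are look-alikes about, which are no part of the job. What is shaped like the carrier but green, orange or purple is not meant.

How it is judged:
By the outcome, as a careful person would: the job done as asked, in the order asked, and still so for the second after the job is handed in, while the arm keeps its last pose, push and grip.
It also fails if it takes over 72 s, if anything falls off the work surface, if the arm or the gripper's body presses on something with over 40 N, if the wrist force passes 120 N, or if a joint passes its speed limit or range.

## Working session

There is one attempt and no reset: what is moved stays moved. The work goes in short steps, Python scripts to look and compute and a shell command to move; the robot and the scene stay as the last step left them, time stands still between calls to the robot, and variables do not carry over. Pictures are saved under pics/ and viewed, at most 10 in all, crops included, and the job is handed in when it is done.

```bash
mkdir -p pics
cat > h.py <<'E'
import numpy as np, cv2
from rig import bot, imaging, job, nets
def ray(s,px,z):
    K,R,t=map(np.array,(s["mtx"],s["R"],s["t"])); d=R.T@np.linalg.inv(K)@[px[0],px[1],1]; c=-R.T@t
    return (c+d*(z-c[2])/d[2])[:2]
E
python3 - <<'E'
from h import *
o=bot.get_obs(); print(o["position"],o["ee_rot"],o["time_s"])
for c in("top","scene"):
    s=imaging.snapshot(c); cv2.imwrite(f"pics/{c}0.png",s["frame"][:,:,::-1])
    for l,z in(("nest",0.018),("plunger_top",.049),("carrier",.012),("pressure_plate",.012),("screwdriver",.01),("camera_a",.046)):
        for n,f in(("pt",nets.pinpoint),("box",nets.boxes_of)):
            for d in f(c,l)[:4]:
                print(c,l,n,round(d["p"],2),np.round(d.get("pixel",d.get("rect"))), np.round(ray(s,d["pixel"],0 if l!="plunger_top" else z),3) if n=="pt" else "")
E
```

```text
[ 0.1184755  -0.51103545  0.23052711] [-3.13999972e+00 -8.74080809e-06  2.27799902e-01] 0.0
top nest pt 0.74 [277. 213.] [ 0.549 -0.038]
top nest box 0.88 [253. 184. 305. 244.] 
top plunger_top pt 0.66 [274. 212.] [ 0.547 -0.03 ]
top plunger_top box 0.48 [270. 205. 284. 223.] 
top plunger_top box 0.25 [347. 207. 374. 236.] 
top carrier pt 0.89 [328. 170.] [ 0.654 -0.166]
top carrier pt 0.85 [407. 301.] [ 0.329 -0.347]
top carrier pt 0.77 [360. 220.] [ 0.527 -0.243]
top carrier pt 0.75 [409. 246.] [ 0.462 -0.358]
top carrier box 0.96 [347. 204. 374. 236.] 
top carrier box 0.96 [392. 226. 423. 266.] 
top carrier box 0.8 [391. 282. 428. 326.] 
top carrier box 0.71 [310. 155. 345. 180.] 
top pressure_plate pt 0.63 [159. 228.] [0.519 0.254]
top pressure_plate box 0.84 [138. 210. 174. 251.] 
top pressure_plate box 0.36 [434. 166. 472. 228.] 
top screwdriver pt 0.77 [192. 214.] [0.552 0.171]
top screwdriver pt 0.47 [157. 230.] [0.514 0.257]
top screwdriver pt 0.35 [450. 194.] [ 0.589 -0.468]
top screwdriver box 0.91 [186. 180. 199. 246.] 
top camera_a pt 0.61 [205. 288.] [0.372 0.14 ]
top c
[... 563 characters left out ...]
.655 -0.164]
scene carrier box 0.86 [167. 164. 200. 185.] 
scene carrier box 0.72 [272. 217. 295. 244.] 
scene carrier box 0.7 [203. 176. 232. 201.] 
scene carrier box 0.68 [200. 254. 240. 281.] 
scene pressure_plate pt 0.72 [397. 242.] [0.52  0.251]
scene pressure_plate box 0.82 [380. 227. 420. 255.] 
scene screwdriver pt 0.66 [363. 245.] [0.542 0.164]
scene screwdriver pt 0.64 [116. 232.] [ 0.58  -0.454]
scene screwdriver box 0.56 [361. 219. 374. 258.] 
scene screwdriver box 0.27 [261. 214. 308. 259.] 
scene camera_a pt 0.94 [350. 194.] [0.347 0.135]
scene camera_a pt 0.64 [385. 286.] [0.662 0.21 ]
scene camera_a box 0.78 [371. 265. 404. 300.] 
scene camera_a box 0.71 [339. 178. 362. 207.]
```

View pics/top0.png

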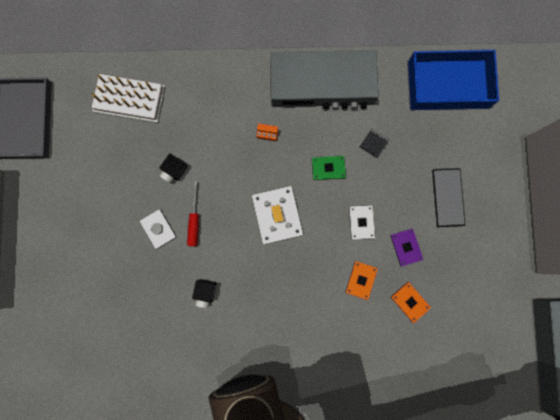

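View pics/scene0.png

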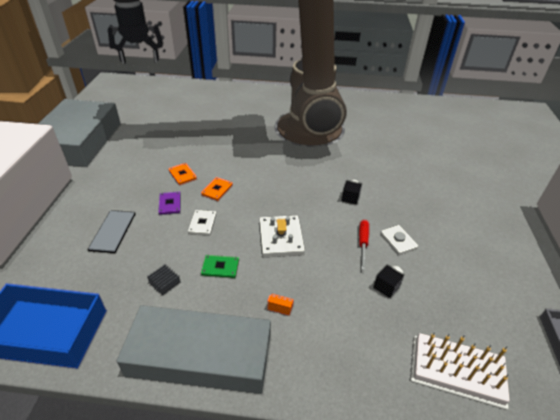

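The top view shows the nest at (277,214) and the pressure plate with its round button at (157,229). There are five carrier-shaped plates: bare/white (362,222), green (328,168), purple (406,247) and orange (362,281) and (410,302). Only the bare aluminium one fits, because the coloured ones are excluded. I'll confirm it in a crop and measure the outlines.

Run:
```python
from h import *
s=imaging.snapshot("top"); f=s["frame"]
cv2.imwrite("pics/crop1.png",cv2.resize(f[150:320,130:440],None,fx=2.5,fy=2.5,interpolation=cv2.INTER_CUBIC)[:,:,::-1])
hsv=cv2.cvtColor(f,cv2.COLOR_RGB2HSV)
m=((hsv[:,:,2]>150)&(hsv[:,:,1]<60)).astype(np.uint8)
cs,_=cv2.findContours(m,cv2.RETR_EXTERNAL,cv2.CHAIN_APPROX_NONE)
for c in cs:
    (x,y),_,_=cv2.minAreaRect(c)
    if cv2.contourArea(c)<250 or not(130<x<440 and 150<y<320): continue
    z=.018 if 240<x<310 else .012
    w=np.array([ray(s,p[0],z) for p in c],np.float32)
    r=cv2.minAreaRect(w*1000); b=cv2.boxPoints(r)
    e=[b[1]-b[0],b[2]-b[1]]; L=max(e,key=np.linalg.norm)
    print((round(x),round(y)),np.round(r[0]),np.round(r[1]),"long yaw",round(float(np.arctan(L[1]/L[0])),3))
print(ray(s,(278,213.5),.049))
```

```text
(157, 229) [517. 256.] [80. 56.] long yaw 0.528
(362, 222) [ 522. -245.] [81. 57.] long yaw 0.021
(277, 215) [544. -37.] [123.  99.] long yaw 0.212
[ 0.54323727 -0.04091052]
```

View pics/crop1.png

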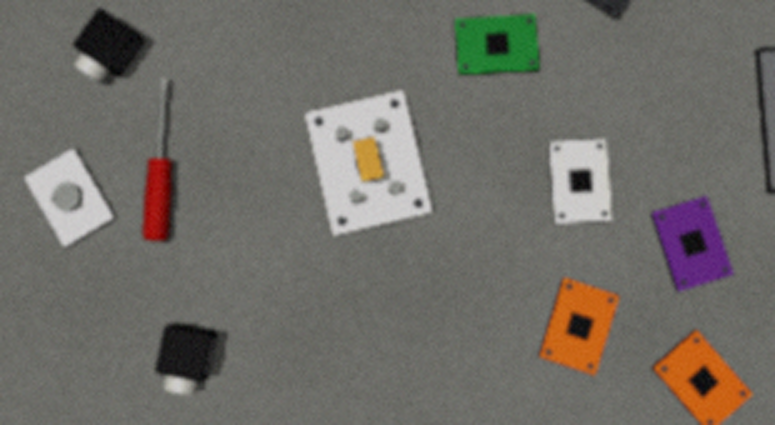

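The crop confirms it: the bare carrier with the dark square chip is at crop (580,180), and the plate with the button is at crop (68,197). The measured outlines match the given sizes. Next I go above the carrier.

```bash
cat >> h.py <<'E'
from scipy.spatial.transform import Rotation as Ro
def to(x,y,z,yaw):
    o=bot.get_obs(); R=Ro.from_euler("xyz",o["ee_rot"]).as_matrix(); d=R.T@(np.array([x,y,z])-o["position"])
    a=(o["ee_rot"][2]-yaw+np.pi/2)%np.pi-np.pi/2
    print("go",np.round(d,4),round(a,3)); print("obs",np.round(o["position"],4),np.round(o["ee_rot"],4),"F",np.round(o["ft_force"],1),"w",round(o["gripper_width"],4),"g",round(o["grasp_force"],1),"t",round(o["time_s"],1))
def wrist_rect(name,z,lo=150,sat=60,near=None):
    """white plate outlines seen by the wrist camera, mapped to the plane z"""
    o=bot.get_obs(); s=imaging.snapshot("wrist"); f=s["frame"]; cv2.imwrite(f"pics/{name}.png",f[:,:,::-1])
    K=np.array(s["mtx"]); T=np.array(s["T_tool_cam"]); R=Ro.from_euler("xyz",o["ee_rot"]).as_matrix(); p0=np.array(o["position"])
    def w(px):
        u=np.array([(px[0]-K[0,2])/K[0,0],(px[1]-K[1,2])/K[1,1]]); r=np.linalg.norm(u)+1e-9
        d=np.r_[u/r*np.sin(r),np.cos(r)]; d=R@T[:3,:3]@d; c=p0+R@T[:3,3]; return (c+d*(z-c[2])/d[2])[:2]
    hsv=cv2.cvtColor(f,cv2.COLOR_RGB2HSV); m=((hsv[:,:,2]>lo)&(hsv[:,:,1]<sat)).astype(np.uint8)
    for c in cv2.findContours(m,cv2.RETR_EXTERNAL,cv2.CHAIN_APPROX_NONE)[0]:
        if cv2.contourArea(c)<600: continue
        r=cv2.minAreaRect(np.array([w(p[0]) for p in c],np.float32)*1000); b=cv2.boxPoints(r)
        L=max([b[1]-b[0],b[2]-b[1]],key=np.linalg.norm)
        print("rect px",cv2.boundingRect(c),"mm",np.round(r[0],1),np.round(r[1],1),"yaw",round(float(np.arctan(L[1]/L[0])),3))
    return w,f
E
python3 -c "
from h import *
to(.522,-.245,.15,.021)"
python3 -m crank '[[0.04,-0.015,0,0.02],[0.08,-0.03,0,0.04],[0.12,-0.045,0,0.06],[0.16,-0.06,0,0.08],[0.2,-0.075,0.01,0.1],[0.24,-0.09,0.02,0.12],[0.28,-0.105,0.03,0.14],[0.32,-0.12,0.04,0.16],[0.36,-0.135,0.05,0.18],[0.4,-0.15,0.06,0.207],[0.44,-0.164,0.07,0.207],[0.4536,-0.168,0.08,0.207],[0.4536,-0.168,0.08,0.207],[0.4536,-0.168,0.08,0.207],[0.4536,-0.168,0.08,0.207]]' 0.072 40
python3 -c "
from h import *
wrist_rect('w1',.012); to(.522,-.245,.05,.021)"
```

```text
go [ 0.4532 -0.1684  0.0813] 0.207
obs [ 0.1185 -0.5114  0.2313] [-3.1416  0.      0.2278] F [-0.1  0.6  0.4] w 0.0855 g 0.0 t 1.4
time_s: 2.85
position: [0.5217, -0.2462, 0.1519]
ee_rot: [3.141, -0.0, 0.019]
ft_force: [-0.7, -0.2, 1.0]
gripper_width: 0.0723
grasp_force: 0.0
rect px (530, 366, 30, 54) mm [  85.3 -816. ] [221.9  80.9] yaw 0.644
rect px (389, 363, 57, 57) mm [ 198.6 -455.4] [208.3  62.4] yaw 0.565
rect px (0, 0, 560, 420) mm [410.8 -20.1] [ 713.6 1242.1] yaw -1.302
go [ 0.0002 -0.0014  0.1021] -0.002
obs [ 0.5217 -0.2463  0.1521] [ 3.141e+00 -7.000e-04  1.910e-02] F [-0.9  0.4  0.1] w 0.0721 g 0.0 t 2.9
```

View pics/w1.png

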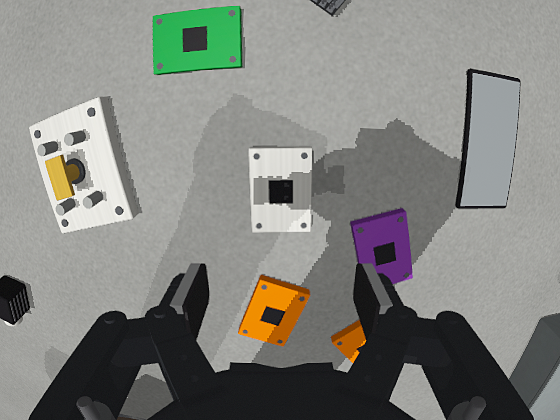

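The wrist view shows the carrier face at px (249..312, 148..232) with its chip at (281,191), and the nest at the left. I map the corners by hand.

Run:
```python
from h import *
w,f=wrist_rect('w2',.012)
g=f.max(2)
for y in (160,190,224): print(y,g[y,242:256].tolist(),g[y,304:320].tolist())
for x in (262,300): print(x,g[142:156,x].tolist(),g[224:240,x].tolist())
for p in((249.5,148.5),(312.5,148.5),(312.5,231),(249.5,231),(281,191)): print(p,np.round(w(p)*1000,1))
```

```text
rect px (530, 366, 30, 54) mm [  85.3 -816. ] [221.8  81. ] yaw 0.644
rect px (389, 363, 57, 57) mm [ 198.6 -455.4] [208.2  62.4] yaw 0.565
rect px (0, 0, 560, 420) mm [411.1 -20.2] [ 713.8 1240.9] yaw -1.302
160 [147, 146, 147, 149, 149, 146, 164, 212, 231, 228, 230, 233, 234, 231] [221, 223, 220, 216, 215, 217, 234, 172, 74, 81, 159, 153, 156, 157, 79, 85]
190 [147, 149, 147, 146, 144, 145, 146, 140, 203, 227, 232, 190, 137, 144] [139, 141, 140, 138, 138, 140, 145, 99, 88, 92, 88, 89, 91, 90, 91, 94]
224 [148, 147, 147, 148, 149, 150, 149, 146, 141, 192, 217, 219, 224, 200] [100, 88, 153, 228, 234, 243, 190, 112, 166, 172, 167, 168, 170, 169, 165, 164]
262 [149, 150, 152, 127, 92, 107, 183, 224, 226, 223, 223, 222, 222, 223] [218, 206, 203, 211, 219, 216, 217, 211, 173, 142, 148, 153, 156, 157, 154, 151]
300 [154, 155, 155, 151, 128, 120, 204, 229, 226, 225, 227, 233, 216, 211] [197, 165, 180, 221, 244, 239, 240, 228, 166, 173, 174, 173, 172, 170, 170, 168]
(249.5, 148.5) [ 562.3 -217.5]
(312.5, 148.5) [ 563.3 -272.9]
(312.5, 231) [ 484.6 -276.7]
(249.5, 231) [ 483.6 -216.7]
(281, 191) [ 523.7 -245.9]
```

```bash
python3 -m crank '[[0.0013,-0.0008,0.03,0],[0.0013,-0.0008,0.06,0],[0.0013,-0.0008,0.09,0],[0.0013,-0.0008,0.115,0],[0.0013,-0.0008,0.13,0],[0.0013,-0.0008,0.138,0],[0.0013,-0.0008,0.144,0],[0.0013,-0.0008,0.149,0],[0.0013,-0.0008,0.153,0],[0.0013,-0.0008,0.155,0],[0.0013,-0.0008,0.155,0],[0.0013,-0.0008,0.155,0]]' 0.066 40
python3 -c "
from h import *
wrist_rect('w3',.012)"
```

```text
time_s: 4.15
position: [0.524, -0.2446, -0.0034]
ee_rot: [3.141, -0.0, 0.021]
ft_force: [0.1, 0.2, -0.1]
gripper_width: 0.0663
grasp_force: 0.0
rect px (204, 293, 135, 78) mm [ 484.  -237.3] [69.1 53.5] yaw 1.249
rect px (216, 209, 133, 54) mm [ 550.9 -243.3] [25.  57.6] yaw -1.54
rect px (0, 0, 560, 420) mm [ 498.  -264.3] [632.4 369.6] yaw 1.548
```

View pics/w3.png

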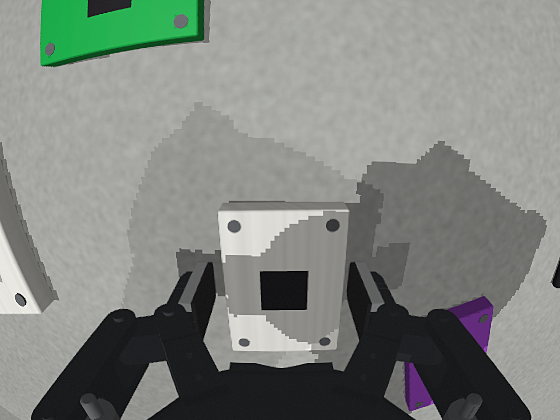

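The carrier sits between the pads with its chip at (284,290). Closing and lifting.

```bash
python3 -m crank '[[0,0,0,0],[0,0,0,0],[0,0,0,0],[0,0,0,0],[0,0,0,0],[0,0,0,0]]' 0.045 40
python3 -m crank '[[0,0,-0.01,0],[0,0,-0.03,0],[0,0,-0.06,0],[0,0,-0.09,0],[0,0,-0.12,0],[0,0,-0.15,0],[0,0,-0.15,0],[0,0,-0.15,0]]'
python3 - <<'E'
from h import *
w,f=wrist_rect('w4',.15+.009)
to(.544,-.038,.146,.212)
E
```

```text
time_s: 4.8
position: [0.5242, -0.2447, -0.003]
ee_rot: [3.141, -0.001, 0.021]
ft_force: [-0.7, 0.8, 5.4]
gripper_width: 0.0551
grasp_force: 43.7
time_s: 5.6
position: [0.524, -0.2445, 0.1467]
ee_rot: [3.141, -0.001, 0.021]
ft_force: [0.4, 0.3, -1.8]
gripper_width: 0.0548
grasp_force: 43.0
rect px (527, 372, 33, 48) mm [ 353.5 -515. ] [111.4  42.4] yaw 0.649
rect px (377, 361, 58, 59) mm [ 424.1 -331.3] [90.7 22.1] yaw 0.601
rect px (216, 306, 120, 64) mm [ 494.  -238.4] [44. 67.] yaw -1.259
rect px (0, 0, 560, 420) mm [ 516.9 -141.7] [334.3 574.7] yaw -1.315
go [ 0.025  -0.2058 -0.0004] -0.191
obs [ 0.5233 -0.2442  0.1455] [-3.141e+00  1.100e-03  2.080e-02] F [-0.1 -0.2 -3. ] w 0.055 g 43.0 t 5.7
```

View pics/w4.png

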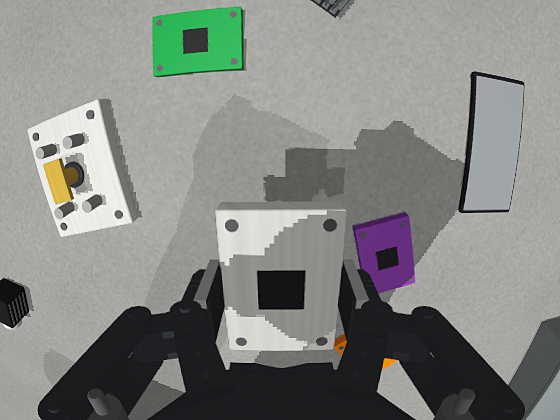

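```bash
python3 - <<'E'
from h import *
to(.476,-.052,.16,.212)
E
python3 -m crank '[[0,-0.03,0,-0.03],[-0.01,-0.06,0,-0.06],[-0.02,-0.09,-0.005,-0.09],[-0.03,-0.12,-0.01,-0.12],[-0.04,-0.15,-0.0145,-0.15],[-0.046,-0.175,-0.0145,-0.191],[-0.0435,-0.193,-0.0145,-0.191],[-0.0435,-0.193,-0.0145,-0.191],[-0.0435,-0.193,-0.0145,-0.191],[-0.0435,-0.193,-0.0145,-0.191]]'
python3 - <<'E'
from h import *
w,f=wrist_rect('w5',.018)
to(.544,-.038,.146,.212)
E
```

```text
go [-0.0433 -0.1932 -0.0144] -0.191
obs [ 0.5233 -0.2442  0.1455] [-3.141e+00  1.100e-03  2.080e-02] F [-0.1 -0.2 -3. ] w 0.055 g 43.0 t 5.7
time_s: 6.65
position: [0.4759, -0.053, 0.1599]
ee_rot: [-3.141, 0.002, 0.211]
ft_force: [0.7, -0.5, -1.6]
gripper_width: 0.0548
grasp_force: 43.1
rect px (377, 358, 57, 62) mm [ 205.6 -295.9] [215.4  48.2] yaw 0.79
rect px (224, 310, 83, 58) mm [289.5 -59.3] [109.3  69.2] yaw 1.045
rect px (215, 209, 132, 58) mm [429.8 -62. ] [ 60.5 124.9] yaw -1.35
rect px (0, 0, 560, 420) mm [316.2  76.3] [ 774.4 1270.2] yaw -1.217
go [ 0.0696 -0.0006  0.0141] -0.001
obs [ 0.476  -0.0531  0.1601] [-3.1414e+00  1.2000e-03  2.1080e-01] F [-0.6 -0.1 -1.5] w 0.0552 g 43.1 t 6.7
```

View pics/w5.png

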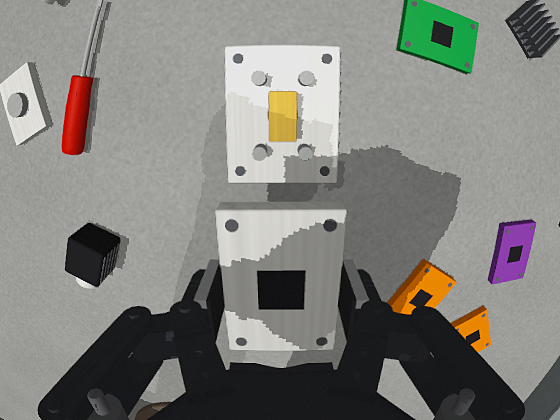

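```bash
cat >> h.py <<'E'
def mapper(s,o):
    K=np.array(s["mtx"]); T=np.array(s["T_tool_cam"]); R=Ro.from_euler("xyz",o["ee_rot"]).as_matrix(); p0=np.array(o["position"])
    def w(px,z):
        u=np.array([(px[0]-K[0,2])/K[0,0],(px[1]-K[1,2])/K[1,1]]); r=np.linalg.norm(u)+1e-9
        d=R@T[:3,:3]@np.r_[u/r*np.sin(r),np.cos(r)]; c=p0+R@T[:3,3]; return (c+d*(z-c[2])/d[2])[:2]*1000
    return w
def blob(mask,box,w,z,tag):
    m=np.zeros_like(mask,np.uint8); x0,y0,x1,y1=box; m[y0:y1,x0:x1]=mask[y0:y1,x0:x1]
    c=max(cv2.findContours(m,cv2.RETR_EXTERNAL,cv2.CHAIN_APPROX_NONE)[0],key=cv2.contourArea)
    r=cv2.minAreaRect(np.array([w(p[0],z) for p in c],np.float32)); b=cv2.boxPoints(r)
    L=max([b[1]-b[0],b[2]-b[1]],key=np.linalg.norm); q=w(np.mean(cv2.boxPoints(cv2.minAreaRect(c)),0),z)
    print(tag,np.round(r[0],1),np.round(r[1],1),"yaw",round(float(np.arctan(L[1]/L[0])),3),"ctr",np.round(q,1))
    return np.array(r[0])
E
python3 - <<'E'
from h import *
o=bot.get_obs(); s=imaging.snapshot("wrist"); f=s["frame"]; w=mapper(s,o); zt=o["position"][2]
hsv=cv2.cvtColor(f,cv2.COLOR_RGB2HSV)
yaw=o["ee_rot"][2]; A=np.array([[np.cos(yaw),np.sin(yaw)],[-np.sin(yaw),np.cos(yaw)]])
loc=lambda p:np.round(A@(p-np.array(o["position"][:2])*1000),1)
print("plunger loc",loc(blob((hsv[:,:,1]>110),(255,80,312,150),w,.049,"head")))
print("chip loc",loc(blob((hsv[:,:,2]<45),(240,255,325,320),w,zt+.015,"chip")))
P=np.array([w(p,.04) for p in((259,78),(306.5,78),(305.5,152),(260.5,152))]); print("posts",np.round(P,1),loc(P.mean(0)),"yaw",np.arctan2(*(P[0]+P[1]-P[2]-P[3])[::-1]))
B=np.array([w(p,.018) for p in((225.5,46.5),(339,45.5),(340,182),(228,183))]); print("base",np.round(B,1),loc(B.mean(0)),"yaw",np.arctan2(*(B[0]+B[1]-B[2]-B[3])[::-1]))
C=np.array([w(p,zt+.015) for p in((216.5,210),(346,210),(334,350),(230.5,350))]); print("plate",np.round([loc(c) for c in C],1),loc(C.mean(0)))
H=np.array([w(p,zt+.015) for p in((232,226),(330,225.5),(322.5,341),(241,341))]); print("holes",[loc(c).tolist() for c in H],loc(H.mean(0)))
E
```

```text
head [545.2 -38.9] [38.6 21.7] yaw 0.211 ctr [545.2 -38.9]
plunger loc [70.6 -0.5]
chip [475.  -52.8] [21.3 21.8] yaw -1.361 ctr [475.4 -52.7]
chip loc [-1.   0.5]
posts [[571.6 -14.7]
 [579.5 -51.4]
 [520.3 -63.9]
 [512.6 -27.9]] [71.3 -1.3] yaw 0.2143329544131563
base [[ 595.1   21.4]
 [ 616.6  -74. ]
 [ 497.  -103.8]
 [ 474.6   -3.5]] [71.  -1.7] yaw 0.22383128045885162
plate [[ 39.2  27.8]
 [ 39.2 -27.3]
 [-41.5 -28.3]
 [-41.4  27.7]] [-1.1 -0. ]
holes [[31.9, 21.5], [32.1, -20.7], [-34.3, -21.5], [-34.2, 21.4]] [-1.1  0.2]
```

```bash
python3 -m crank '[[-0.004,0.001,0.03,0],[-0.004,0.001,0.06,0],[-0.004,0.001,0.09,0],[-0.004,0.001,0.1,0],[-0.004,0.001,0.1,0],[-0.004,0.001,0.1,0],[-0.004,0.001,0.1,0]]'
cat > m.py <<'E'
from h import *
import sys
name=sys.argv[1]; o=bot.get_obs(); s=imaging.snapshot("wrist"); f=s["frame"]; w=mapper(s,o); zt=o["position"][2]
cv2.imwrite(f"pics/{name}.png",f[:,:,::-1]); hsv=cv2.cvtColor(f,cv2.COLOR_RGB2HSV)
yaw=o["ee_rot"][2]; A=np.array([[np.cos(yaw),np.sin(yaw)],[-np.sin(yaw),np.cos(yaw)]])
loc=lambda p:np.round(A@(p-np.array(o["position"][:2])*1000),1)
to(*o["position"],yaw)
E
python3 - w6 <<'E'
exec(open("m.py").read())
print("plunger loc",loc(blob((hsv[:,:,1]>110),(220,0,350,200),w,.049,"head")))
print("chip loc",loc(blob((hsv[:,:,2]<45),(240,255,325,320),w,zt+.015,"chip")))
E
```

```text
time_s: 7.45
position: [0.4738, -0.0545, 0.0624]
ee_rot: [3.141, -0.002, 0.212]
ft_force: [0.4, 0.3, -1.1]
gripper_width: 0.0547
grasp_force: 43.0
go [ 0.      0.0001 -0.    ] 0.0
obs [ 0.4738 -0.0545  0.0624] [ 3.1407e+00 -2.6000e-03  2.1160e-01] F [ 0.5 -0.6 -1.5] w 0.0548 g 43.0 t 7.5
head [545.4 -38.7] [39.7 21.6] yaw 0.218 ctr [545.5 -38.6]
plunger loc [73.3  0.4]
chip [472.7 -54.2] [21.2 21.8] yaw -1.361 ctr [473.1 -54. ]
chip loc [-1.   0.6]
```

View pics/w6.png

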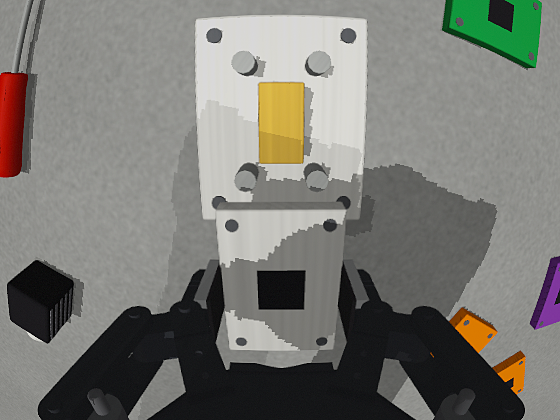

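```bash
python3 -m crank '[[0.02,0,0,-0.003],[0.045,0,0,-0.003],[0.065,0,0,-0.003],[0.0744,0,0,-0.003],[0.0744,0,0,-0.003],[0.0744,0,0.005,-0.003],[0.0744,0,0.01,-0.003],[0.0744,0,0.013,-0.003],[0.0744,0,0.015,-0.003],[0.0744,0,0.015,-0.003],[0.0744,0,0.015,-0.003]]'
python3 - w7 <<'E'
exec(open("m.py").read())
C=blob((hsv[:,:,2]<45),(240,255,325,320),w,zt+.015,"chip"); print("chip loc",loc(C))
E
```

```text
time_s: 8.6
position: [0.5452, -0.0387, 0.046]
ee_rot: [3.142, -0.0, 0.215]
ft_force: [-0.4, 0.1, -2.2]
gripper_width: 0.0551
grasp_force: 43.1
go [-0.0003 -0.     -0.    ] 0.0
obs [ 0.5455 -0.0387  0.046 ] [ 3.1415e+00 -6.0000e-04  2.1470e-01] F [-0.6 -0.5 -0.6] w 0.0547 g 43.2 t 8.7
chip [544.1 -38.4] [21.3 21.8] yaw -1.357 ctr [544.6 -38.2]
chip loc [-1.   0.5]
```

```bash
python3 -m crank '[[0.0005,0,0,0],[0.0005,0,0.0005,0],[0.0005,0,0.0005,0]]'
python3 -m crank '[[0,0,0.0005,0],[0,0,0.001,0],[0,0,0.001,0]]'
```

```text
time_s: 8.95
position: [0.546, -0.0386, 0.0456]
ee_rot: [3.141, -0.0, 0.215]
ft_force: [-2.8, 0.3, 3.4]
gripper_width: 0.055
grasp_force: 43.6
time_s: 9.25
position: [0.546, -0.0386, 0.0444]
ee_rot: [3.141, -0.0, 0.215]
ft_force: [-1.3, -0.9, 4.1]
gripper_width: 0.055
grasp_force: 43.7
```

```bash
python3 -m crank '[[0,0,0,0],[0,0,0,0],[0,0,0,0],[0,0,0,0]]' 0.072
python3 -m crank '[[0,0,-0.02,0],[0,0,-0.05,0],[0,0,-0.08,0],[0,0,-0.11,0],[0,0,-0.11,0],[0,0,-0.11,0]]'
python3 - w8 <<'E'
exec(open("m.py").read())
print("chip loc",loc(blob((hsv[:,:,2]<70),(200,130,350,260),w,.061,"chip")))
E
```

```text
time_s: 9.65
position: [0.5459, -0.0385, 0.0441]
ee_rot: [-3.141, -0.0, 0.215]
ft_force: [0.3, -0.8, -0.4]
gripper_width: 0.0717
grasp_force: 0.0
time_s: 10.25
position: [0.5463, -0.0385, 0.1547]
ee_rot: [3.141, -0.002, 0.215]
ft_force: [-0.9, -0.9, -0.3]
gripper_width: 0.0723
grasp_force: 0.0
go [ 0.0007  0.0002 -0.0011] -0.0
obs [ 0.5456 -0.0385  0.1536] [-3.1414e+00  5.0000e-04  2.1480e-01] F [-0.7 -0.7 -0.2] w 0.0717 g 0.0 t 10.3
chip [545.2 -38.1] [20.7 21.2] yaw -1.357 ctr [545.3 -38.1]
chip loc [-1.   0.6]
```

View pics/w8.png

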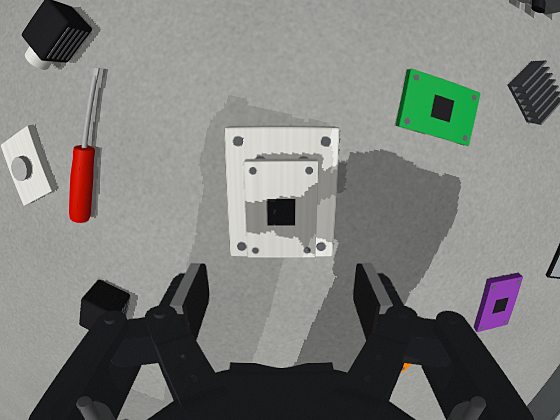

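The carrier lies centred and square on the plunger, chip up at (281,212), and is released. Now the pressure plate.

Run:
```python
from h import *
to(.517,.256,.13,.528)
```

```text
go [ 0.0349 -0.2938  0.0237] -0.313
obs [ 0.5456 -0.0385  0.1536] [-3.1414e+00  5.0000e-04  2.1480e-01] F [-0.7 -0.7 -0.2] w 0.0717 g 0.0 t 10.3
```

```bash
python3 -m crank '[[0.004,-0.035,0,-0.04],[0.008,-0.07,0,-0.08],[0.012,-0.105,0,-0.12],[0.016,-0.14,0,-0.16],[0.02,-0.175,0,-0.2],[0.024,-0.21,0,-0.24],[0.03,-0.245,0.01,-0.28],[0.035,-0.275,0.02,-0.313],[0.035,-0.294,0.024,-0.313],[0.035,-0.294,0.024,-0.313],[0.035,-0.294,0.024,-0.313],[0.035,-0.294,0.024,-0.313]]'
python3 - w9 <<'E'
exec(open("m.py").read())
E
```

```text
time_s: 11.5
position: [0.5172, 0.2553, 0.1298]
ee_rot: [3.141, 0.001, 0.527]
ft_force: [0.6, 0.5, 0.7]
gripper_width: 0.0717
grasp_force: 0.0
go [-0.0002 -0.0002  0.0003] -0.0
obs [0.5174 0.2553 0.1301] [3.1415e+00 4.0000e-04 5.2670e-01] F [0.3 0.4 0.6] w 0.0717 g 0.0 t 11.6
```

View pics/w9.png

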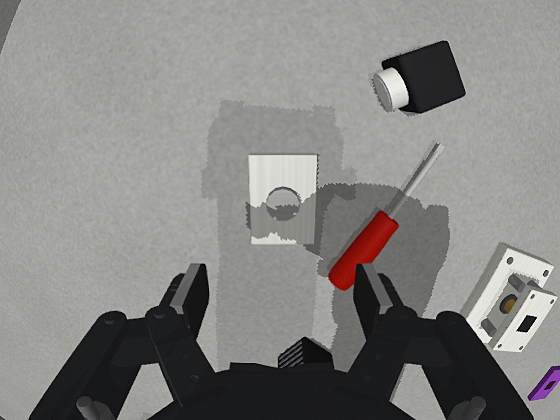

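```bash
python3 - w10 <<'E'
exec(open("m.py").read())
g=f.max(2)
for x in (258,275,285): print(x,g[236:252,x].tolist())
for x in (262,300): print(x,g[148:162,x].tolist())
for y in (165,225): print(y,g[y,242:258].tolist(),g[y,308:326].tolist())
for p in((248.5,153.5),(318,153.5),(316,245),(250.5,244.5)): print(p,loc(w(p,.012)))
for p in((330,270),(335,287),(347,291),(360,270)): print("driver",loc(w(p,.012)))
E
```

```text
go [-0.0001 -0.0001  0.0002] -0.0
obs [0.5176 0.2552 0.1303] [3.1414e+00 1.0000e-04 5.2640e-01] F [0.2 0.7 0.6] w 0.0721 g 0.0 t 11.6
258 [137, 132, 165, 207, 216, 213, 215, 207, 171, 142, 149, 152, 153, 151, 149, 147]
275 [211, 209, 208, 209, 209, 209, 211, 204, 171, 144, 148, 147, 147, 148, 148, 147]
285 [140, 139, 135, 146, 192, 218, 217, 209, 175, 143, 146, 150, 152, 149, 145, 142]
262 [144, 145, 146, 146, 141, 129, 114, 201, 221, 218, 216, 216, 216, 216]
300 [148, 150, 150, 152, 139, 125, 111, 208, 224, 219, 217, 217, 217, 217]
165 [149, 146, 144, 144, 144, 138, 177, 219, 225, 223, 224, 225, 225, 224, 222, 218] [212, 214, 216, 214, 213, 213, 216, 229, 148, 68, 154, 149, 148, 149, 149, 147, 143, 143]
225 [145, 146, 147, 147, 151, 123, 84, 89, 110, 136, 142, 140, 141, 142, 140, 140] [140, 138, 136, 135, 137, 141, 121, 95, 93, 94, 92, 92, 91, 89, 108, 115, 113, 111]
(248.5, 153.5) [40.4 26.4]
(318, 153.5) [ 40.4 -30.3]
(316, 245) [-41.9 -31.4]
(250.5, 244.5) [-41.3  27.2]
driver [-68.2 -45.8]
driver [-87.4 -52. ]
driver [-92.6 -64.4]
driver [-69.  -74.8]
```

```bash
python3 -m crank '[[0,0.002,0.03,0],[0,0.002,0.06,0],[0,0.002,0.09,0],[0,0.002,0.105,0],[0,0.002,0.115,0],[0,0.002,0.122,0],[0,0.002,0.127,0],[0,0.002,0.129,0],[0,0.002,0.129,0],[0,0.002,0.129,0]]' 0.068
python3 -m crank '[[0,0,0,0],[0,0,0,0],[0,0,0,0],[0,0,0,0],[0,0,0,0],[0,0,0,0]]' 0.045 40
python3 - w11 <<'E'
exec(open("m.py").read())
E
python3 -m crank '[[0,0,-0.01,0],[0,0,-0.03,0],[0,0,-0.06,0],[0,0,-0.09,0],[0,0,-0.12,0],[0,0,-0.15,0],[0,0,-0.15,0],[0,0,-0.15,0]]'
python3 - w12 <<'E'
exec(open("m.py").read())
to(.48,-.053,.15,.2147)
to(.48,-.053,.11,.2147)
E
```

```text
time_s: 12.6
position: [0.5188, 0.2547, 0.0019]
ee_rot: [3.142, -0.001, 0.528]
ft_force: [0.6, -0.9, -0.1]
gripper_width: 0.0683
grasp_force: 0.0
time_s: 13.2
position: [0.5188, 0.2547, 0.0022]
ee_rot: [3.141, -0.001, 0.528]
ft_force: [-1.2, -1.4, 6.0]
gripper_width: 0.0544
grasp_force: 42.6
go [ 0. -0.  0.] -0.0
obs [0.5188 0.2546 0.0023] [ 3.1413e+00 -1.3000e-03  5.2780e-01] F [-0.8 -1.3  5.6] w 0.0542 g 42.6 t 13.2
time_s: 14.05
position: [0.5185, 0.2546, 0.1517]
ee_rot: [3.142, -0.001, 0.528]
ft_force: [0.0, -0.1, -3.1]
gripper_width: 0.0548
grasp_force: 43.1
go [ 0.0007  0.0001 -0.0012] -0.0
obs [0.5179 0.2543 0.1505] [-3.1415e+00  1.1000e-03  5.2780e-01] F [ 0.3 -0.6 -2.2] w 0.0544 g 43.1 t 14.1
go [-0.1875  0.2464  0.0006] 0.313
obs [0.5179 0.2543 0.1505] [-3.1415e+00  1.1000e-03  5.2780e-01] F [ 0.3 -0.6 -2.2] w 0.0544 g 43.1 t 14.1
go [-0.1875  0.2464  0.0406] 0.313
obs [0.5179 0.2543 0.1505] [-3.1415e+00  1.1000e-03  5.2780e-01] F [ 0.3 -0.6 -2.2] w 0.0544 g 43.1 t 14.1
```

Run:
```python
from h import *
to(.465,-.056,.15,.2147)
```

```text
go [-0.202   0.2414  0.0007] 0.313
obs [0.5179 0.2543 0.1505] [-3.1415e+00  1.1000e-03  5.2780e-01] F [ 0.3 -0.6 -2.2] w 0.0544 g 43.1 t 14.1
```

```bash
python3 -m crank '[[-0.022,0.026,0,0.035],[-0.045,0.052,0,0.07],[-0.067,0.08,0,0.105],[-0.09,0.107,0,0.14],[-0.112,0.134,0,0.175],[-0.135,0.16,0,0.21],[-0.157,0.187,0,0.245],[-0.18,0.214,0,0.28],[-0.202,0.2414,0,0.313],[-0.202,0.2414,0.02,0.313],[-0.202,0.2414,0.05,0.313],[-0.202,0.2414,0.075,0.313],[-0.202,0.2414,0.08,0.313],[-0.202,0.2414,0.08,0.313],[-0.202,0.2414,0.08,0.313]]'
python3 - w13 <<'E'
exec(open("m.py").read())
print("chip loc",loc(blob((hsv[:,:,2]<70),(240,60,320,200),w,.061,"chip")))
E
```

```text
time_s: 15.6
position: [0.4657, -0.0558, 0.0718]
ee_rot: [3.141, -0.0, 0.215]
ft_force: [-0.9, -0.0, -0.9]
gripper_width: 0.0543
grasp_force: 43.2
go [-0.0004 -0.0001  0.0005] 0.0
obs [ 0.4662 -0.0558  0.0723] [ 3.1411e+00 -1.4000e-03  2.1510e-01] F [ 0.9  0.6 -2.3] w 0.0544 g 43.2 t 15.7
chip [545.6 -38.4] [21.6 21.4] yaw 0.207 ctr [545.5 -38.5]
chip loc [81.7 -0.1]
```

View pics/w13.png

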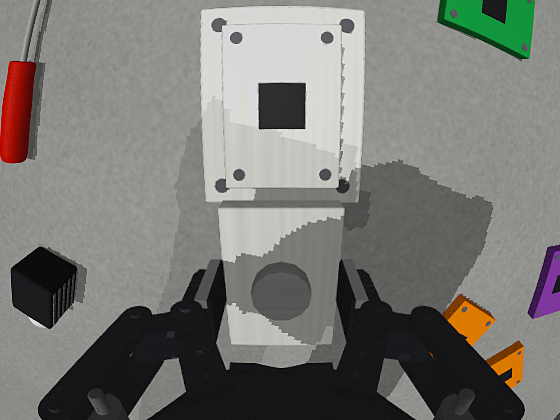

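```bash
python3 - w14 <<'E'
exec(open("m.py").read())
g=f.max(2).astype(int)
for x in (245,270,300,325): print("heldTop",x,g[200:214,x].tolist(),"bot",g[336:354,x].tolist())
for y in (220,320): print("held",y,"L",g[y,214:238].tolist(),"R",g[y,328:350].tolist())
for x in (245,300): print("carTop",x,g[16:32,x].tolist(),"bot",g[180:194,x].tolist())
for y in (50,170): print("car",y,"L",g[y,216:234].tolist(),"R",g[y,330:348].tolist())
print("btn row291",g[291,246:258].tolist(),g[291,304:316].tolist(),"col281",g[256:270,281].tolist(),g[312:326,281].tolist())
cv2.imwrite("pics/w14c.png",cv2.resize(f[0:360,190:380],None,fx=1.6,fy=1.6,interpolation=cv2.INTER_NEAREST)[:,:,::-1])
E
```

```text
go [-0.0001 -0.0001  0.0002] -0.0
obs [ 0.4663 -0.0558  0.0725] [ 3.141e+00 -1.800e-03  2.151e-01] F [-0.4  0.1 -2.1] w 0.0547 g 43.2 t 15.7
heldTop 245 [150, 96, 106, 109, 111, 112, 106, 124, 173, 191, 200, 197, 198, 197] bot [190, 190, 189, 189, 190, 191, 191, 196, 172, 124, 127, 130, 133, 132, 128, 125, 129, 131]
heldTop 270 [112, 104, 104, 107, 110, 110, 105, 123, 175, 192, 199, 197, 196, 196] bot [189, 189, 189, 189, 189, 189, 189, 191, 189, 153, 142, 145, 147, 142, 142, 144, 143, 145]
heldTop 300 [110, 103, 105, 106, 106, 105, 102, 125, 179, 194, 200, 198, 198, 198] bot [120, 121, 120, 118, 109, 185, 194, 193, 186, 148, 140, 148, 150, 146, 144, 146, 146, 146]
heldTop 325 [110, 102, 103, 105, 106, 107, 100, 123, 177, 191, 197, 195, 195, 195] bot [146, 146, 146, 147, 145, 146, 147, 151, 119, 92, 95, 97, 99, 98, 96, 96, 94, 95]
held 220 L [130, 128, 131, 133, 100, 189, 203, 200, 201, 201, 202, 203, 203, 205, 205, 204, 203, 202, 200, 199, 196, 196, 196, 194] R [120, 121, 120, 121, 121, 118, 114, 111, 111, 108, 140, 166, 116, 123, 124, 101, 72, 77, 78, 80, 82, 84]
held 320 L [18, 18
[... 475 characters left out ...]
, 196, 196, 196, 197, 198, 187, 131, 117, 120, 121, 121, 121]
car 50 L [216, 216, 216, 217, 220, 190, 196, 222, 218, 217, 217, 216, 216, 217, 217, 216, 217, 217] R [216, 216, 216, 216, 215, 215, 215, 215, 218, 216, 190, 157, 152, 146, 228, 219, 216, 216]
car 170 L [199, 200, 200, 200, 201, 200, 199, 199, 201, 182, 196, 201, 200, 200, 201, 202, 204, 208] R [200, 193, 192, 192, 191, 192, 196, 189, 144, 112, 115, 188, 204, 200, 198, 197, 198, 196]
btn row291 [119, 121, 122, 123, 129, 74, 73, 85, 86, 84, 84, 86] [83, 82, 84, 84, 84, 79, 68, 102, 124, 122, 123, 123] col281 [119, 119, 119, 119, 121, 109, 75, 70, 71, 71, 74, 74, 74, 76] [87, 88, 86, 85, 86, 87, 86, 82, 105, 121, 119, 117, 117, 117]
```

```bash
python3 - w15 <<'E'
exec(open("m.py").read())
zp=zt+.010; zc=.061
for n,z,top,bot,rows in(("held",zp,(281,207.6),(281,344.4),((218.7,342.8,220),(227.5,334.3,320))),("car",zc,(281,24),(281,187.8),((221,340.4,50),(225.2,337.6,170)))):
    a,b=loc(w(top,z)),loc(w(bot,z)); print(n,"x",a[0],b[0],"mid",(a[0]+b[0])/2)
    for l,r,y in rows:
        p,q=loc(w((l,y),z)),loc(w((r,y),z)); print("  y",p,q,"mid",(p+q)/2)
for p in((281,291),): print("btn",loc(w((280.8,290.7),zt+.02)))
E
```

```text
go [ 0.  0. -0.] -0.0
obs [ 0.4663 -0.0558  0.0725] [ 3.1409e+00 -1.9000e-03  2.1500e-01] F [-0.4 -0.9 -2.3] w 0.0547 g 43.2 t 15.8
held x 38.4 -40.9 mid -1.25
  y [32.6 28.2] [ 32.5 -27.2] mid [32.55  0.5 ]
  y [-23.9  28.4] [-24.  -27.5] mid [-23.95   0.45]
car x 121.2 41.3 mid 81.25
  y [109.2  28.4] [109.1 -27.6] mid [109.15   0.4 ]
  y [50.6 27.8] [ 50.5 -27.6] mid [50.55  0.1 ]
btn [2.1 0.5]
```

```bash
python3 -m crank '[[0.02,0,0,0],[0.045,0,0,0],[0.068,0,0,0],[0.08,0,0,0],[0.0826,0.0002,0,0],[0.0826,0.0002,0,0],[0.0826,0.0002,0.004,0],[0.0826,0.0002,0.0065,0],[0.0826,0.0002,0.0075,0],[0.0826,0.0002,0.0075,0],[0.0826,0.0002,0.0075,0]]'
python3 -m crank '[[0,0,0.0005,0],[0,0,0.001,0],[0,0,0.001,0]]'
```

```text
time_s: 16.85
position: [0.546, -0.0385, 0.0639]
ee_rot: [3.142, -0.0, 0.215]
ft_force: [-0.3, -0.3, -1.0]
gripper_width: 0.0549
grasp_force: 43.2
time_s: 17.15
position: [0.5463, -0.0384, 0.0631]
ee_rot: [3.141, -0.0, 0.215]
ft_force: [-1.2, -0.7, 0.7]
gripper_width: 0.0541
grasp_force: 43.5
```

```bash
python3 -m crank '[[0,0,0.0005,0],[0,0,0.0005,0],[0,0,0.0005,0]]'
python3 - w16 <<'E'
exec(open("m.py").read())
cv2.imwrite("pics/w16c.png",cv2.resize(f[180:400,160:400],None,fx=2.5,fy=2.5,interpolation=cv2.INTER_CUBIC)[:,:,::-1])
E
```

```text
time_s: 17.45
position: [0.5463, -0.0385, 0.0625]
ee_rot: [3.141, -0.0, 0.215]
ft_force: [-0.5, -0.8, 1.1]
gripper_width: 0.0546
grasp_force: 43.6
go [ 0.  0. -0.] 0.0
obs [ 0.5463 -0.0384  0.0624] [ 3.1414e+00 -3.0000e-04  2.1480e-01] F [-0.7 -0.3  1.1] w 0.0543 g 43.6 t 17.5
```

Contact is felt, so I let go and back off. I've used up the picture budget (one view over, in fact), so I'll check flushness numerically.

```bash
python3 -m crank '[[0,0,0,0],[0,0,0,0],[0,0,0,0],[0,0,0,0]]' 0.072
python3 -m crank '[[0,0,-0.02,0],[0,0,-0.05,0],[0,0,-0.08,0],[0,0,-0.08,0],[0,0,-0.08,0],[0,0,-0.08,0]]'
python3 - w17 <<'E'
exec(open("m.py").read())
g=f.max(2).astype(int)
# predicted pixels of plate outline (invert w by optimisation)
from scipy.optimize import fsolve
inv=lambda p,z:fsolve(lambda q:w(q,z)-p,[281,200])
c=np.array([545.4,-38.3]); 
for z in(.073,.061):
    print(z,[np.round(inv(c+A.T@np.array(k),z),1).tolist() for k in((40,28),(40,-28),(-40,-28),(-40,28),(0,28),(0,-28),(40,0),(-40,0))])
p=np.round([inv(c+A.T@np.array(k),.073) for k in((25,28),(25,-28),(-25,28),(-25,-28),(40,18),(40,-18),(-40,18),(-40,-18))]).astype(int)
for i,(x,y) in enumerate(p): print(i,(x,y),g[y,x-8:x+9].tolist() if i<4 else g[y-8:y+9,x].tolist())
E
```

```text
time_s: 17.9
position: [0.5462, -0.0384, 0.0622]
ee_rot: [-3.142, 0.0, 0.215]
ft_force: [-0.5, -0.9, -0.4]
gripper_width: 0.0717
grasp_force: 0.0
time_s: 18.5
position: [0.5456, -0.0384, 0.1412]
ee_rot: [-3.141, 0.002, 0.215]
ft_force: [-0.2, -0.3, -0.1]
gripper_width: 0.072
grasp_force: 0.0
go [ 0.0002  0.     -0.0002] 0.0
obs [ 0.5454 -0.0384  0.1409] [-3.141e+00  2.100e-03  2.148e-01] F [-0.5 -0.3 -1.1] w 0.0722 g 0.0 t 18.6
0.073 [[239.3, 166.9], [323.3, 166.8], [318.4, 271.5], [244.2, 271.6], [241.6, 222.6], [321.0, 222.5], [281.3, 166.6], [281.3, 271.8]]
0.061 [[241.4, 163.2], [321.1, 163.2], [316.9, 263.8], [245.7, 263.9], [243.4, 216.5], [319.2, 216.4], [281.3, 163.0], [281.3, 264.1]]
0 (np.int64(240), np.int64(188)) [215, 211, 210, 214, 216, 215, 212, 210, 208, 210, 216, 216, 217, 219, 220, 220, 218]
1 (np.int64(322), np.int64(188)) [127, 132, 132, 131, 131, 132, 134, 136, 123, 137, 138, 136, 136, 136, 136, 136, 136]
2 (np.int64(243), np.int64(254)) [221, 188, 68, 82, 87, 88, 86, 78, 126, 209, 210, 209, 210, 211, 212, 210, 209]
3 (np.int64(319), np.int64(254)) [132, 134, 130, 166, 162, 161, 162, 166, 147, 92, 100, 100, 101, 98, 92, 100, 184]
4 (np.int64(254), np.int64(167)) [180, 91, 111, 114, 117, 165, 114, 115, 107, 178, 213, 211, 209, 209, 209, 209, 209]
5 (np.int64(308), np.int64(167)) [69, 92, 114, 112, 143, 201, 113, 111, 105, 194, 218, 216, 214, 214, 214, 214, 215]
6 (np.int64(257), np.int64(272)) [204, 204, 204, 204, 204, 205, 205, 209, 201, 140, 143, 145, 145, 146, 145, 148, 146]
7 (np.int64(305), np.int64(272)) [133, 127, 126, 217, 209, 207, 207, 212, 205, 152, 159, 162, 164, 166, 163, 160, 159]
```

The plate edges are within about 0.5 mm of the carrier's. Now I shut the fingers and press.

```bash
python3 -m crank '[[0,0,0,0],[0,0,0,0],[0,0,0,0],[0,0,0.01,0],[0,0,0.02,0],[0,0,0.03,0],[0,0,0.04,0],[0,0,0.047,0],[0,0,0.052,0],[0,0,0.055,0],[0,0,0.055,0],[0,0,0.055,0]]' 0 40
python3 -m crank '[[0,0,0.0005,0],[0,0,0.001,0],[0,0,0.0015,0],[0,0,0.002,0],[0,0,0.0025,0],[0,0,0.003,0],[0,0,0.0035,0],[0,0,0.004,0],[0,0,0.004,0],[0,0,0.004,0]]'
```

```text
time_s: 19.75
position: [0.5464, -0.0384, 0.0876]
ee_rot: [3.141, -0.001, 0.215]
ft_force: [0.8, -0.4, 0.3]
gripper_width: 0.0002
grasp_force: 0.0
time_s: 20.75
position: [0.5461, -0.0384, 0.0833]
ee_rot: [-3.142, 0.0, 0.215]
ft_force: [1.1, 0.4, -0.3]
gripper_width: 0.0002
grasp_force: 0.0
```

```bash
python3 -m crank '[[0,0,0.0005,0],[0,0,0.001,0],[0,0,0.0015,0],[0,0,0.002,0],[0,0,0.0025,0],[0,0,0.003,0],[0,0,0.0035,0],[0,0,0.004,0],[0,0,0.004,0],[0,0,0.004,0]]'
python3 -m crank '[[0,0,0.0005,0],[0,0,0.001,0],[0,0,0.0015,0],[0,0,0.002,0],[0,0,0.0025,0],[0,0,0.003,0],[0,0,0.0035,0],[0,0,0.004,0],[0,0,0.004,0],[0,0,0.004,0]]'
```

```text
time_s: 21.75
position: [0.5463, -0.0384, 0.0794]
ee_rot: [3.142, -0.0, 0.215]
ft_force: [0.1, 0.6, 2.7]
gripper_width: -0.0003
grasp_force: 1.4
time_s: 22.75
position: [0.5462, -0.0384, 0.0754]
ee_rot: [3.142, -0.0, 0.215]
ft_force: [-0.2, 0.4, 4.9]
gripper_width: -0.0
grasp_force: 2.4
```

```bash
python3 -m crank '[[0,0,0.0005,0],[0,0,0.001,0],[0,0,0.0013,0],[0,0,0.0016,0],[0,0,0.0016,0],[0,0,0.0016,0]]'
python3 -m crank '[[0,0,0.0003,0],[0,0,0.0006,0],[0,0,0.0006,0],[0,0,0.0006,0]]'
```

```text
time_s: 23.35
position: [0.5462, -0.0384, 0.074]
ee_rot: [3.142, -0.0, 0.215]
ft_force: [-0.2, -0.4, 6.8]
gripper_width: -0.0
grasp_force: 3.4
time_s: 23.75
position: [0.5463, -0.0384, 0.074]
ee_rot: [3.141, -0.001, 0.215]
ft_force: [-4.4, -0.2, 10.5]
gripper_width: 0.0
grasp_force: 5.4
```

```bash
python3 -m crank '[[0,0,0.0003,0],[0,0,0.0006,0],[0,0,0.0006,0],[0,0,0.0006,0]]'
python3 -m crank '[[0,0,0.0003,0],[0,0,0.0003,0],[0,0,0.0003,0]]'
```

```text
time_s: 24.15
position: [0.5463, -0.0384, 0.074]
ee_rot: [3.141, -0.001, 0.215]
ft_force: [-4.1, 0.4, 15.0]
gripper_width: -0.0002
grasp_force: 7.3
time_s: 24.45
position: [0.5462, -0.0384, 0.074]
ee_rot: [3.141, -0.001, 0.215]
ft_force: [-5.0, 0.8, 16.3]
gripper_width: 0.0003
grasp_force: 8.2
```

```bash
python3 -m crank '[[-0.0003,0,0.0002,0],[-0.0005,0,0.0003,0],[-0.0005,0,0.0003,0]]'
python3 - w18 <<'E'
exec(open("m.py").read())
g=f.max(2).astype(int)
from scipy.optimize import fsolve
inv=lambda p,z:fsolve(lambda q:w(q,z)-p,[281,240])
c=np.array([545.4,-38.3])
for k in((40,20),(40,-20)):
    a=inv(c+A.T@np.array(k),.064); b=inv(c+A.T@np.array(k),.052); x,y=np.round(a).astype(int); print("top edge",a.round(1),"seam",b.round(1)); print(y-20,g[y-20:y+8,x].tolist())
for k in((32,28),(32,-28)):
    a=inv(c+A.T@np.array(k),.064); x,y=np.round(a).astype(int); print(a.round(1),x-10,g[y,x-10:x+11].tolist())
E
```

```text
time_s: 24.75
position: [0.5463, -0.0384, 0.074]
ee_rot: [3.141, -0.002, 0.215]
ft_force: [-3.1, 0.2, 16.3]
gripper_width: 0.0003
grasp_force: 8.6
go [ 0.  0. -0.] -0.0
obs [ 0.5463 -0.0384  0.074 ] [ 3.1412e+00 -2.5000e-03  2.1490e-01] F [-4.2  1.  17.8] w -0.0002 g 8.6 t 24.8
top edge [240.7 193. ] seam [243.3 186.5]
173 [212, 211, 211, 211, 210, 211, 211, 214, 220, 134, 104, 108, 106, 117, 184, 212, 102, 109, 117, 115, 109, 132, 195, 207, 211, 209, 209, 209]
top edge [321.4 192.9] seam [318.7 186.5]
173 [209, 217, 121, 128, 131, 131, 132, 133, 134, 109, 115, 113, 113, 123, 199, 209, 100, 112, 113, 117, 113, 133, 198, 205, 208, 207, 207, 206]
[225.6 208.2] 216 [215, 212, 209, 209, 211, 213, 214, 215, 212, 207, 198, 211, 213, 214, 215, 216, 217, 218, 218, 217, 216]
[336.4 208.1] 326 [127, 131, 131, 131, 131, 131, 132, 133, 134, 130, 127, 136, 135, 135, 136, 135, 135, 134, 135, 135, 135]
```

```bash
python3 -c "
from h import *
to(.5463,-.0384,.074,.215); print(job.job_done())"
```

```text
go [ 0. -0. -0.] -0.0
obs [ 0.5463 -0.0384  0.074 ] [ 3.1412e+00 -2.5000e-03  2.1490e-01] F [-4.2  1.  17.8] w -0.0002 g 8.6 t 24.8
the job is handed in; nothing more can be done
None
```

The job is handed in at 24.8 s: the carrier is centred on the plunger, the pressure plate is on it with the edges flush to about 1 mm, and the gripper holds the button at stop height with about 17 N; I viewed 11 pictures, one over the limit of 10.

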